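# Hold the loupe over the ringed spot on a ground blade

### The arm

A 7-joint arm with a two-finger parallel gripper is mounted at the origin on a cart in front of the work surface, level with it; the furniture and walls round the work are solid. World frame = base frame: x ahead of the robot, y to its left, z up, the work surface at z = 0. Lengths are in m, angles in rad, forces in N, time in s.
With the tool pointing down it reaches from about 0.4 to 0.85 m from the base axis. Payload 4.5 kg.
Tool frame: the origin (TCP) lies midway between the tips of the shut fingers; the grasp point (between the pads) lies 19 mm behind it; z points along the fingers, y is the line along which they close (so a half turn about z gives the same grasp; the last joint's range is limited). The gripper opens to 88 mm and grips with 3 to 60 N. Pads are 18 mm wide; open, the fingers measure 123 mm over their backs; the gripper's body (75 mm by 187 mm) begins 45 mm behind the grasp point.
Start: joints at [-1.16, 0.689, -0.195, 1.565, 0.157, 0.902, -0.215], TCP at [0.23, 0.581, 0.239] pointing down, gripper open.
Joint ranges: [-3.01, 3.01], [-0.46, 2.08], [-1.47, 1.51], [0.13, 2.56], [-1, 4.14], [0.04, 2.09], [-2.66, 2.66]. Speed limits (rad/s): [2.57, 2.57, 3.14, 3.14, 3.14, 3.14, 3.14].

### API

Orientations are given as a unit quaternion [x, y, z, w].
In Python, from plant import r gives the robot as it stands.
- The arm moves only by the tool carry_out, never from a script. Its argument "plan" is a list of rows, each an object with "rot": the turn, a rotation vector about the tool's x, y, z in rad, a list of three; "xyz": the shift along the tool's x, y, z in m, a list of three; "grip": the closure in counts, from 0 (fully open) to 255 (shut). In form: [{"rot": [wx, wy, wz], "xyz": [dx, dy, dz], "grip": grip}, ...]. A call has 1 to 8 rows; each row is the pose to reach, as a shift and turn from the pose commanded when the call began, along the tool's axes at that moment; what a row does not reach only later rows make up. A row lasts 1/12 s, in which the tool goes at most 41.7 mm and 7.16 degrees, less where a joint would pass 70% of its speed; a pose out of reach is approached as far as the arm can. A call with a gripper value outside its range is refused whole. The fingers move at their own pace and stop on an object; "squeeze" is the grip in N (left out, the last holds). Time passes only in rows, so rows that repeat a pose let the fingers close. It gives the time, the measured TCP pose, the force, the opening and the grip force at its end, in the units of the state.
- r.get_state(): the state, without advancing time (a new reading comes with each control period).
- r.snapshot(name): name is "scene" or "top" or "wrist"; returns the picture (480x640x3 uint8, red, green, blue); there is no depth.
- r.camera_params(name): a dict with "fx", "fy", "cx", "cy" (pixels), "position" and "attitude" of the camera in the world; the wrist camera has in their place "hand_eye" (4x4, takes a point from camera to tool coordinates, whose origin is the TCP and whose axes are the flange's). Camera axes: x right, y down, z forward; pixel columns grow to the right and rows downward; lengths in m; the calibration is good to about 2 mm. The wrist camera is an equidistant fisheye: a pixel r from the principal point sees the ray r / f radians off the axis. A picture is of the moment at which its call begins: read the wrist's pose just before it. camera_params takes no time and is no camera call.
- r.finish_job(): hands the job in; it is judged then, once.
The state is a dict: "clock": time; "q": joint angles; "qd": joint speeds; "joint_torque": joint torques, N m; "tool_pos": TCP position; "eef_rot": TCP orientation; "contact_force": force on the tool from outside, world axes, zero at the start; "moment": the same for the moment, N m; "opening": opening from 0.0 (shut) to 1.0 (fully open); "finger_force": force on a finger pad.
Only numpy, scipy, OpenCV 4.12 (cv2) and the standard library are available. Lean on these libraries where they do the work, as an engineer would, in place of code of your own. Each camera call takes 0.05 s, during which the arm holds its last target. There are 200 camera calls.

### The job

Pick up the black loupe and carry it, upright, over the blue box beside it and the tray wall to the blade with the red ring. Stop with it level and centred over the red ring, its lower end hovering about 1 cm above the blade, and finish while still holding it there motionless. The freshly ground blades and their tray must not be touched, and the box, bottle and jar stay where they are.

Things in the scene. Friction and masses are not known exactly. Their poses are not given: they have to be found in the camera images.
- loupe_mid (a point): centre of the loupe, half-way up: a black upright barrel standing loose on the bench, 36 mm tall, widest 41 mm diameter in its upper half and about 37 mm diameter at its lower end; its lower end is 18 mm below this point and its upper end 18 mm above; mass about 50 g; z axis up along the barrel
- red_ring: centre of the red ring (24 mm diameter, 2 mm line) painted on the flat top face of one blade, the spot to be viewed; it lies at the height of that blade's top face, about 16 mm above the bench; z axis up; x and y axes along the tray's
- blue_ring: centre of the blue ring, same size and height, on the other blade (already viewed, not the target)
- tray: green sheet-metal tray, fixed, 250 mm (along its x) x 210 mm (along its y) outside, walls 4 mm thick and 40 mm high above the bench, black rubber mat on its floor; origin at the centre of its underside on the bench; x and y axes along its sides
- blade_a: the steel blade that carries the red ring, 72 x 159 mm (along the tray's x and y) and 10 mm thick, lying fixed on the mat; its top face is flat on the +x half, where the ring is, and bevelled down toward -x; origin at the centre of its underside, 6 mm above the bench
- blade_b: the equal steel blade that carries the blue ring; origin at the centre of its underside, 6 mm above the bench; the two blades lie side by side, 85 mm apart centre to centre, and may be either way round
- box: blue plastic box lying loose between the loupe and the tray, 200 mm long (along its x) x 44 mm wide x 32 mm tall; origin at the centre of its underside
- bottle: amber dropper bottle standing loose at the far end of the blue box, 62 mm diameter, 158 mm tall; origin at the centre of its underside
- jar: clear jar with white lid standing loose, 45 mm diameter, 42 mm tall; origin at the centre of its underside
Mind the look-alikes: they are no part of the job. What is shaped like the part that bears loupe_mid but orange or yellow is not meant. Of the things that look like the bottle, the smaller one is meant.

How it is judged:
By the outcome, as a careful person would: the job done as asked, in the order asked, and still so for the second after the job is handed in, while the arm keeps its last pose, push and grip.
It also fails if it takes over 42 s, if anything falls off the work surface, if the arm or the gripper's body presses on something with over 40 N, if the wrist force passes 120 N, or if a joint passes its speed limit or range.

## Working session

There is one attempt and no reset: what is moved stays moved. The work goes in short steps, Python scripts to look and compute and a tool call to move; the robot and the scene stay as the last step left them, time stands still between calls to the robot, and variables do not carry over. Pictures are saved under pics/ and viewed, at most 10 in all, crops included, and the job is handed in when it is done.

Besides the shell and the picture viewer there is one more tool, called after "Emit:" by a JSON object that holds its "name" and its "arguments". carry_out: Moves the arm, as the interface text tells. Its arguments: {"type":"object","properties":{"plan":{"type":"array"},"squeeze":{"type":"number"}},"required":["plan"]}

```bash
mkdir -p pics; ls
cat > h.py <<'E'
import numpy as np, cv2
from scipy.spatial.transform import Rotation as R
from plant import r
def snap(n,f):
    im=r.snapshot(n); cv2.imwrite('pics/'+f,im[:,:,::-1]); return im
E
python3 - <<'E'
from h import *
s=r.get_state(); print(s)
for n in('scene','top','wrist'):
    print(n,r.camera_params(n)); snap(n,n+'0.png')
E
```

```text
pics
{'clock': 0.0, 'q': array([-1.16021442,  0.68998064, -0.19449903,  1.5663443 ,  0.15730177,
        0.90246932, -0.21507475]), 'qd': array([-0.00175209, -0.00021941,  0.00085382, -0.00018784, -0.00122009,
        0.00074786, -0.00058722]), 'joint_torque': array([-3.29975746e-04, -5.27569878e+01, -1.26673680e+00, -1.53430420e+01,
       -5.25865029e-02,  6.60315243e-03,  1.66600721e-04]), 'tool_pos': array([0.22977908, 0.5805566 , 0.23791165]), 'eef_rot': array([ 1.87229739e-01,  9.82315736e-01, -8.99850698e-04, -1.00981985e-04]), 'contact_force': array([ 0.23886257,  0.67720165, -0.52386359]), 'moment': array([0.07795827, 0.06754926, 0.03305697]), 'finger_force': 0.0, 'opening': 1.0000875030614436}
scene {'fx': 482.63506277026374, 'fy': 482.63506277026374, 'cx': 316.8198381428508, 'cy': 239.2970437177538, 'position': array([ 0.11441422, -0.55889261,  0.59132168]), 'attitude': array([ 0.82860112, -0.36256418,  0.17566522, -0.38872757])}
top {'fx': 622.0691725412395, 'fy': 622.0691725412395, 'cx': 320.96398097882195, 'cy': 239.56831512917182, 'position': array([ 0.51740765, -0.1141332 ,  1.25742687]), 'attitude': array([-0.70323808,  0.70969432, -0.03135697,  0.02840625])}
wrist {'fx': 371.64829954431775, 'fy': 371.64829954431775, 'cx': 320.55722591885257, 'cy': 240.8013376472022, 'hand_eye': array([[ 2.71486190e-03, -9.51833800e-01, -3.06602425e-01,
         7.93079995e-02],
       [ 9.99996311e-01,  2.61192604e-03,  7.46022767e-04,
        -8.26384203e-04],
       [ 9.07331736e-05, -3.06603319e-01,  9.51837379e-01,
        -1.45223287e-01],
       [ 0.00000000e+00,  0.00000000e+00,  0.00000000e+00,
         1.00000000e+00]])}
```

View pics/top0.png

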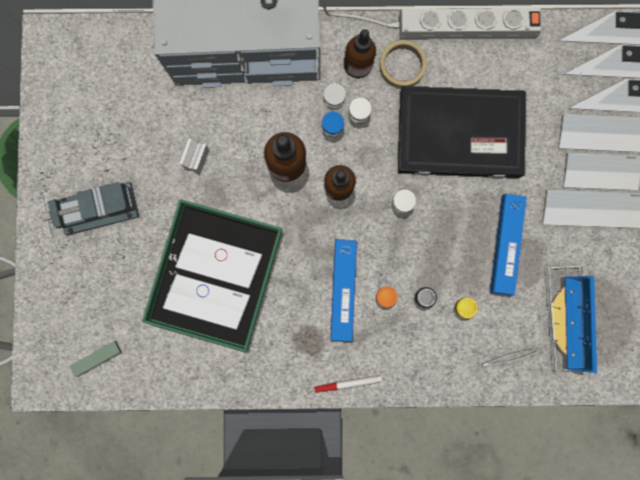

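View pics/scene0.png

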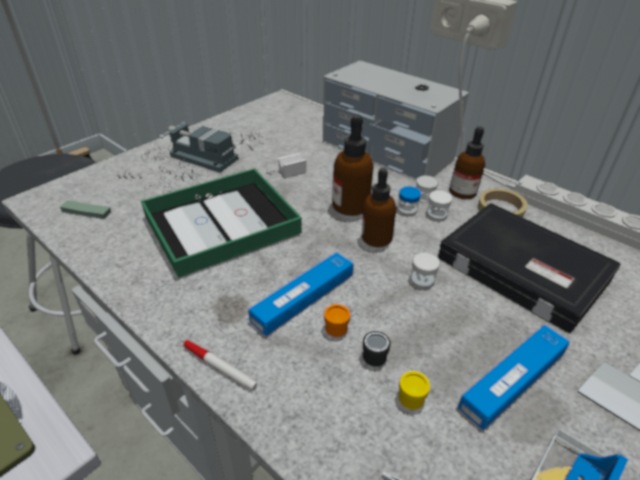

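Top view: the black loupe is at (426,297). The red ring is at (221,255) and the blue ring at (203,291). The box beside the loupe is at (344,290), with a second blue box at (509,245). The small bottle is at (340,182) and the jar at (404,201).

Candidates for the loupe are orange (387,297), black (426,297) and yellow (467,308). I choose black. In the scene view it is at (376,348).

```bash
cat >> h.py <<'E'
def cast(n,uv,z):
    c=r.camera_params(n); d=R.from_quat(c['attitude']).apply([(uv[0]-c['cx'])/c['fx'],(uv[1]-c['cy'])/c['fy'],1])
    p=c['position']; return p+d*(z-p[2])/d[2]
def cent(mask,roi):
    x0,y0,x1,y1=roi; m=np.zeros_like(mask); m[y0:y1,x0:x1]=mask[y0:y1,x0:x1]
    n,l,s,c=cv2.connectedComponentsWithStats(m); i=1+np.argmax(s[1:,4])
    pts=np.argwhere(l==i)[:,::-1].astype(np.float32)
    return c[i],s[i],cv2.minAreaRect(pts),pts
E
python3 - <<'E'
from h import *
t=cv2.imread('pics/top0.png'); s=cv2.imread('pics/scene0.png')
def masks(im):
    h=cv2.cvtColor(im,cv2.COLOR_BGR2HSV); H,S,V=cv2.split(h)
    return {'red':(((H<10)|(H>170))&(S>60)).astype('uint8'),'blue':((H>95)&(H<130)&(S>120)).astype('uint8'),
    'bluel':((H>105)&(H<130)&(S>40)).astype('uint8'),'black':(V<75).astype('uint8'),'green':((H>50)&(H<90)&(S>90)).astype('uint8')}
T=masks(t);S=masks(s)
for nm,n,M,k,roi,z in [('loupe','top',T,'black',(408,280,444,316),.036),('loupe','scene',S,'black',(355,322,396,375),.02),
 ('red','top',T,'red',(208,242,234,268),.016),('red','scene',S,'red',(225,200,255,225),.016),('bluering','top',T,'bluel',(190,280,216,303),.016),
 ('box','top',T,'blue',(325,230,362,350),.032),('tray','top',T,'green',(135,190,290,360),.04)]:
    c,st,mr,pts=cent(M[k],roi); (ec,er)=cv2.minEnclosingCircle(pts)
    print(nm,n,c.round(1),st,np.round(ec,1),round(er,1),'P',cast(n,ec if 'ring' in nm or nm in('red','loupe') else mr[0],z).round(4))
    if nm in('box','tray'): print([cast(n,q,z)[:2].round(3).tolist() for q in cv2.boxPoints(mr)])
a=cv2.resize(t[270:330,360:490],None,fx=4,fy=4); b=cv2.resize(s[320:380,311:441],None,fx=4,fy=4)
cv2.imwrite('pics/crop.png',np.vstack([a,b]))
E
```

```text
loupe top [419.1 299.7] [415 288  16  20  52] [424.6 297.6] 10.3 P [ 0.505  -0.3215  0.036 ]
loupe scene [374.1 356.9] [362 344  27  24 374] [374.6 353. ] 14.7 P [ 0.4953 -0.3308  0.02  ]
red top [218.5 260. ] [218 260   2   1   2] [218.5 260. ] 0.5 P [0.5835 0.0851 0.016 ]Traceback (most recent call last):
  File "<stdin>", line 11, in <module>
  File "h.py", line 11, in cent
    n,l,s,c=cv2.connectedComponentsWithStats(m); i=1+np.argmax(s[1:,4])
                                                     ~~~~~~~~~^^^^^^^^^
    return _wrapfunc(a, 'argmax', axis=axis, out=out, **kwds)
    return bound(*args, **kwds)
ValueError: attempt to get argmax of an empty sequence
```

Run:
```python
from h import *
t=cv2.imread('pics/top0.png'); s=cv2.imread('pics/scene0.png')
def masks(im):
    B,G,Rr=[x.astype(int) for x in cv2.split(im)]; u=lambda m:m.astype('uint8')
    H,S,V=cv2.split(cv2.cvtColor(im,cv2.COLOR_BGR2HSV))
    return {'red':u((Rr-np.maximum(G,B))>14),'bl':u((B-Rr)>14),'blue':u((H>95)&(H<130)&(S>120)),'dark':u(V<100),'green':u((H>50)&(H<90)&(S>90))}
T=masks(t);S=masks(s)
for nm,n,M,k,roi,z in [('loupe','top',T,'dark',(408,280,444,316),.036),
 ('red','top',T,'red',(208,242,234,268),.016),('red','scene',S,'red',(225,200,255,225),.016),('bluering','top',T,'bl',(190,280,216,303),.016),
 ('box','top',T,'blue',(325,230,362,350),.032),('tray','top',T,'green',(135,190,290,360),.04)]:
    x0,y0,x1,y1=roi; pts=np.argwhere(M[k][y0:y1,x0:x1])[:,::-1].astype(np.float32)+[x0,y0]; pts=pts.astype(np.float32)
    if len(pts)<3: print(nm,n,len(pts)); continue
    ec,er=cv2.minEnclosingCircle(pts); mr=cv2.minAreaRect(pts)
    print(nm,n,len(pts),np.round(ec,1),round(er,1),'P',cast(n,mr[0],z).round(4),'Pc',cast(n,ec,z).round(4))
    if nm in('box','tray'): print([cast(n,q,z)[:2].round(3).tolist() for q in cv2.boxPoints(mr)])
for nm,uv,z in [('orange',(387,297),.036),('yellow',(467,308),.036),('bottle',(340,178),.15)]: print(nm,cast('top',uv,z).round(3))
a=cv2.resize(t[270:330,360:490],None,fx=4,fy=4); b=cv2.resize(s[320:380,311:441],None,fx=4,fy=4)
cv2.imwrite('pics/crop.png',np.vstack([a,b]))
st=r.get_state();print(R.from_quat(st['eef_rot']).as_matrix().round(3).tolist())
```

```text
loupe top 130 [425. 298.] 11.4 P [ 0.5048 -0.3217  0.036 ] Pc [ 0.5044 -0.3222  0.036 ]
red top 79 [220.8 254.5] 6.9 P [0.5945 0.0811 0.016 ] Pc [0.5945 0.0806 0.016 ]
red scene 25 [240.5 211.5] 6.5 P [0.5915 0.0786 0.016 ] Pc [0.5926 0.0799 0.016 ]
bluering top 79 [202.2 290.4] 7.0 P [0.5231 0.1166 0.016 ] Pc [0.5233 0.1172 0.016 ]
box top 1878 [343.  290.5] 51.0 P [ 0.5209 -0.1627  0.032 ] Pc [ 0.5205 -0.1621  0.032 ]
[[0.424, -0.136], [0.621, -0.147], [0.619, -0.19], [0.422, -0.178]]
tray top 1445 [211.7 274.8] 82.2 P [0.5528 0.0937 0.04  ] Pc [0.5534 0.0944 0.04  ]
[[0.465, 0.228], [0.704, 0.16], [0.642, -0.042], [0.405, 0.029]]
orange [ 0.507 -0.248  0.036]
yellow [ 0.484 -0.404  0.036]
bottle [ 0.722 -0.155  0.15 ]
[[-0.93, 0.368, -0.0], [0.368, 0.93, -0.001], [-0.0, -0.001, -1.0]]
```

View pics/crop.png

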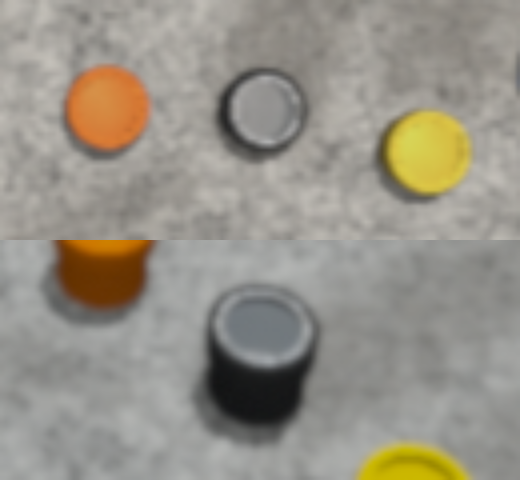

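The black barrel with the glass top is the loupe, at about (0.505,-0.325) and 36 mm tall. The orange one is at y -0.248 and the yellow at y -0.404, so I will close the fingers along world x.

Emit:
{"name": "carry_out", "arguments": {"plan": [{"rot":[0,0,0.125],"xyz":[-0.036,-0.02,0],"grip":0},{"rot":[0,0,0.25],"xyz":[-0.072,-0.04,0],"grip":0},{"rot":[0,0,0.375],"xyz":[-0.108,-0.06,0],"grip":0},{"rot":[0,0,0.5],"xyz":[-0.145,-0.08,0],"grip":0},{"rot":[0,0,0.625],"xyz":[-0.181,-0.1,0],"grip":0},{"rot":[0,0,0.75],"xyz":[-0.217,-0.12,0],"grip":0},{"rot":[0,0,0.87],"xyz":[-0.253,-0.14,0],"grip":0},{"rot":[0,0,1.0],"xyz":[-0.29,-0.16,0],"grip":0}]}}

```text
clock: 0.82
tool_pos: [0.4411, 0.3243, 0.2387]
eef_rot: [0.635, 0.772, -0.0, -0.0]
contact_force: [0.4, -0.1, -0.8]
opening: 1.001
finger_force: 0.0
```

Emit:
{"name": "carry_out", "arguments": {"plan": [{"rot":[0,0,0.03],"xyz":[-0.034,0.013,0],"grip":0},{"rot":[0,0,0.06],"xyz":[-0.067,0.026,0],"grip":0},{"rot":[0,0,0.09],"xyz":[-0.101,0.039,0],"grip":0},{"rot":[0,0,0.12],"xyz":[-0.135,0.052,0],"grip":0},{"rot":[0,0,0.15],"xyz":[-0.168,0.065,0],"grip":0},{"rot":[0,0,0.193],"xyz":[-0.202,0.078,0],"grip":0},{"rot":[0,0,0.193],"xyz":[-0.236,0.091,0],"grip":0},{"rot":[0,0,0.193],"xyz":[-0.269,0.104,0],"grip":0}]}}

```text
clock: 1.48
tool_pos: [0.5961, 0.081, 0.2385]
eef_rot: [0.705, 0.709, -0.0, -0.0]
contact_force: [-0.2, 0.2, 0.3]
opening: 1.003
finger_force: 0.0
```

```bash
cat >> h.py <<'E'
def wcast(uv,z,s):
    c=r.camera_params('wrist'); dx,dy=(uv[0]-c['cx'])/c['fx'],(uv[1]-c['cy'])/c['fy']; th=np.hypot(dx,dy)
    d=np.array([dx/th*np.sin(th),dy/th*np.sin(th),np.cos(th)]); E=c['hand_eye']; Q=R.from_quat(s['eef_rot'])
    p=Q.apply(E[:3,3])+s['tool_pos']; d=Q.apply(E[:3,:3]@d); return p+d*(z-p[2])/d[2]
def wproj(P,s):
    c=r.camera_params('wrist'); E=np.linalg.inv(c['hand_eye']); Q=R.from_quat(s['eef_rot'])
    v=E[:3,:3]@Q.inv().apply(np.array(P)-s['tool_pos'])+E[:3,3]; th=np.arctan2(np.hypot(v[0],v[1]),v[2]); k=th/np.hypot(v[0],v[1])
    return np.array([c['cx']+c['fx']*k*v[0],c['cy']+c['fy']*k*v[1]])
E
python3 - <<'E'
from h import *
s=r.get_state(); im=snap('wrist','w1.png').astype(int); print(s['tool_pos'],s['eef_rot'].round(3),s['contact_force'].round(2))
u=wproj([.5937,.08,.016],s); print('predicted',u)
m=(im[...,0]-np.maximum(im[...,1],im[...,2]))>25
pts=np.argwhere(m)[:,::-1]; pts=pts[np.hypot(*(pts-u).T)<60].astype(np.float32)
print(len(pts),pts.min(0),pts.max(0)); W=np.array([wcast(p,.016,s)[:2] for p in pts],np.float32)
ec,er=cv2.minEnclosingCircle(W); print('ring',ec,er,W.mean(0), cv2.fitEllipse(W))
E
```

```text
[0.59611381 0.08104086 0.23848547] [ 0.705  0.709 -0.    -0.   ] [-0.18  0.24  0.28]
predicted [317.99981401 204.39479215]
138 [305. 193.] [330. 217.]
ring (0.5933482050895691, 0.07961612194776535) 0.012895293533802032 [0.5934132  0.07993101] ((0.593277633190155, 0.07961034774780273), (0.023673132061958313, 0.024055445566773415), 88.38999938964844)
```

View pics/w1.png

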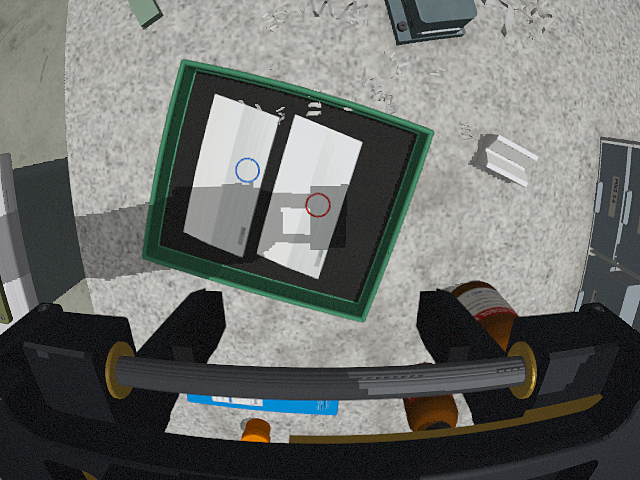

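The wrist view shows the red ring at (318,205). It measures (0.5933,0.0797) with a 24 mm diameter, which agrees with the other views. Next, the loupe.

Emit:
{"name": "carry_out", "arguments": {"plan": [{"rot":[0,0,0],"xyz":[-0.04,-0.01,0],"grip":0},{"rot":[0,0,0],"xyz":[-0.08,-0.02,0],"grip":0},{"rot":[0,0,0],"xyz":[-0.12,-0.03,0],"grip":0},{"rot":[0,0,0],"xyz":[-0.16,-0.04,0],"grip":0},{"rot":[0,0,0],"xyz":[-0.2,-0.05,0],"grip":0},{"rot":[0,0,0],"xyz":[-0.24,-0.06,0],"grip":0},{"rot":[0,0,0],"xyz":[-0.28,-0.07,0],"grip":0},{"rot":[0,0,0],"xyz":[-0.32,-0.08,0],"grip":0}]}}

```text
clock: 2.2
tool_pos: [0.5166, -0.2391, 0.2386]
eef_rot: [0.705, 0.709, 0.0, -0.0]
contact_force: [0.5, -0.3, -0.9]
opening: 1.0
finger_force: 0.0
```

Emit:
{"name": "carry_out", "arguments": {"plan": [{"rot":[0,0,0],"xyz":[-0.03,-0.005,0.02],"grip":0},{"rot":[0,0,0],"xyz":[-0.06,-0.01,0.04],"grip":0},{"rot":[0,0,0],"xyz":[-0.085,-0.013,0.065],"grip":0},{"rot":[0,0,0],"xyz":[-0.085,-0.013,0.09],"grip":0},{"rot":[0,0,0],"xyz":[-0.085,-0.013,0.12],"grip":0},{"rot":[0,0,0],"xyz":[-0.085,-0.013,0.12],"grip":0},{"rot":[0,0,0],"xyz":[-0.085,-0.013,0.12],"grip":0}]}}

```text
clock: 2.78
tool_pos: [0.5041, -0.3217, 0.1176]
eef_rot: [0.705, 0.709, -0.0, -0.002]
contact_force: [-0.8, 0.3, 0.5]
opening: 0.999
finger_force: 0.0
```

Run:
```python
from h import *
s=r.get_state(); im=snap('wrist','w2.png'); print(s['tool_pos'],s['eef_rot'].round(4),s['contact_force'].round(2))
print('pred top',wproj([.505,-.325,.036],s),'bottom',wproj([.505,-.325,0],s))
```

```text
[ 0.5041492  -0.32166084  0.11758781] [ 7.048e-01  7.094e-01 -3.000e-04 -1.900e-03] [-0.79  0.27  0.51]
pred top [321.94658574 254.29270079] bottom [321.88785639 237.84688557]
```

View pics/w2.png

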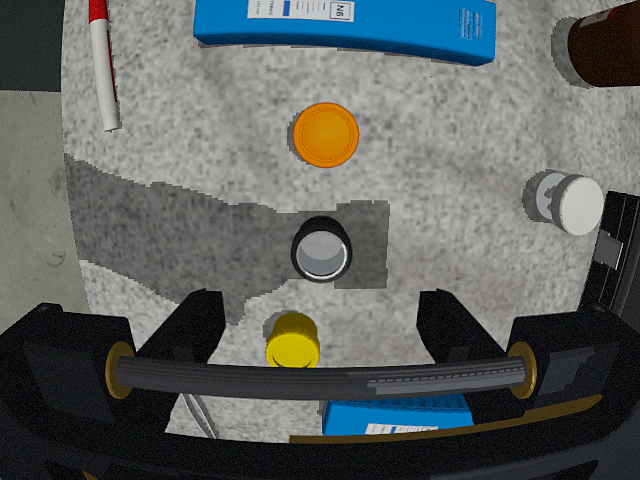

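The wrist view shows the black loupe at (321,250), orange at (325,134) and yellow at (293,340). The loupe top centre, (321.5,253), matches the prediction to 1 px, so I descend.

Emit:
{"name": "carry_out", "arguments": {"plan": [{"rot":[0,0,0],"xyz":[0,0,0.03],"grip":0},{"rot":[0,0,0],"xyz":[0,0,0.055],"grip":0},{"rot":[0,0,0],"xyz":[0,0,0.075],"grip":0},{"rot":[0,0,0],"xyz":[0,0,0.09],"grip":0},{"rot":[0,0,0],"xyz":[0,0,0.1],"grip":0},{"rot":[0,0,0],"xyz":[0,0,0.107],"grip":0},{"rot":[0,0,0],"xyz":[0,0,0.111],"grip":0},{"rot":[0,0,0],"xyz":[0,0,0.111],"grip":0}]}}

```text
clock: 3.5
tool_pos: [0.5056, -0.3227, 0.0081]
eef_rot: [0.705, 0.709, 0.0, 0.0]
contact_force: [0.6, 0.4, -0.2]
opening: 1.002
finger_force: 0.0
```

Emit:
{"name": "carry_out", "arguments": {"plan": [{"rot":[0,0,0],"xyz":[0,0,0],"grip":40},{"rot":[0,0,0],"xyz":[0,0,0],"grip":70},{"rot":[0,0,0],"xyz":[0,0,0],"grip":95},{"rot":[0,0,0],"xyz":[0,0,0],"grip":110},{"rot":[0,0,0],"xyz":[0,0,0],"grip":125},{"rot":[0,0,0],"xyz":[0,0,0],"grip":140},{"rot":[0,0,0],"xyz":[0,0,0],"grip":180},{"rot":[0,0,0],"xyz":[0,0,0],"grip":255}], "squeeze": 15}}

```text
clock: 4.17
tool_pos: [0.5051, -0.3226, 0.0077]
eef_rot: [0.705, 0.709, 0.0, -0.0]
contact_force: [-0.4, -0.4, 2.6]
opening: 0.434
finger_force: 15.0
```

Emit:
{"name": "carry_out", "arguments": {"plan": [{"rot":[0,0,0],"xyz":[0,0,0],"grip":255},{"rot":[0,0,0],"xyz":[0,0,0],"grip":255},{"rot":[0,0,0],"xyz":[0,0,0],"grip":255},{"rot":[0,0,0],"xyz":[0,0,0],"grip":255}]}}

```text
clock: 4.5
tool_pos: [0.5051, -0.3227, 0.0077]
eef_rot: [0.705, 0.709, 0.0, -0.0]
contact_force: [-0.2, -0.2, 0.5]
opening: 0.432
finger_force: 14.9
```

Emit:
{"name": "carry_out", "arguments": {"plan": [{"rot":[0,0,0],"xyz":[0,0,-0.008],"grip":255},{"rot":[0,0,0],"xyz":[0,0,-0.02],"grip":255},{"rot":[0,0,0],"xyz":[0,0,-0.04],"grip":255},{"rot":[0,0,0],"xyz":[0,0,-0.06],"grip":255},{"rot":[0,0,0],"xyz":[0,0,-0.08],"grip":255},{"rot":[0,0,0],"xyz":[0,0,-0.1],"grip":255},{"rot":[0,0,0],"xyz":[0,0,-0.11],"grip":255},{"rot":[0,0,0],"xyz":[0,0,-0.11],"grip":255}]}}

```text
clock: 5.17
tool_pos: [0.5066, -0.3236, 0.1208]
eef_rot: [0.705, 0.709, 0.001, 0.003]
contact_force: [-0.9, -0.7, -1.6]
opening: 0.434
finger_force: 15.0
```

Run:
```python
from h import *
s=r.get_state(); im=snap('wrist','w3.png'); im2=snap('scene','s3.png'); print(s['tool_pos'],s['eef_rot'].round(4),s['contact_force'].round(2),s['opening'],s['finger_force'])
c=r.camera_params('scene'); v=R.from_quat(c['attitude']).inv().apply(s['tool_pos']-c['position']); u=np.array([c['cx']+c['fx']*v[0]/v[2],c['cy']+c['fy']*v[1]/v[2]]);print('tcp px',u)
x,y=u.astype(int); a=cv2.resize(im2[max(y-55,0):y+55,max(x-65,0):x+65],(650,550),interpolation=cv2.INTER_CUBIC); cv2.imwrite('pics/s3c.png',a[:,:,::-1])
```

```text
[ 0.50658384 -0.3236431   0.12075556] [7.050e-01 7.092e-01 7.000e-04 2.600e-03] [-0.92 -0.66 -1.64] 0.4336362556291824 14.99524019227465
tcp px [381.88906559 298.13281589]
```

View pics/w3.png

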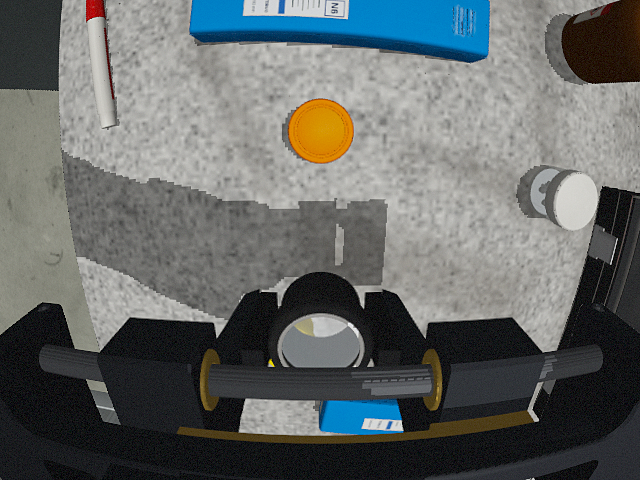

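View pics/s3c.png

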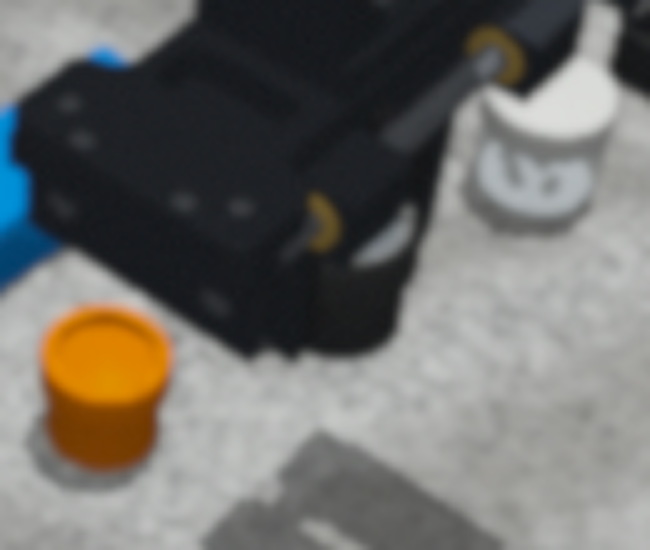

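The loupe is held. In the wrist view its rim centre is at about (321,343) and its lower far edge at about row 272. The scene crop shows it upright. Next I work out its offset in the tool frame and any tilt.

Run:
```python
from h import *
im=cv2.imread('pics/w3.png'); g=cv2.cvtColor(im,cv2.COLOR_BGR2GRAY)
s=dict(tool_pos=np.zeros(3),eef_rot=np.array([0,0,0,1.]))   # work in tool frame
zt=.0077-.036; zb=.0077
for y in (300,320,335,345): 
    row=g[y,262:382]; b=np.where(row>110)[0]+262; print('row',y,b.min() if len(b) else 0,b.max() if len(b) else 0)
col=g[230:330,321]; print('col edge',[230+i for i in range(99) if abs(int(col[i+1])-int(col[i]))>35])
for y in(285,290,295): print(y,(np.where(g[y,270:375]<45)[0]+270)[[0,-1]])
t=np.linspace(0,2*np.pi,73)
for dx in(-.004,-.002,0,.002,.004):
    T=np.array([wproj([dx+.019*np.cos(a),.019*np.sin(a),zt],s) for a in t]); B=np.array([wproj([dx+.0185*np.cos(a),.0185*np.sin(a),zb],s) for a in t])
    print(dx,'top rim rows',T[:,1].min().round(1),T[:,1].max().round(1),'cols',T[:,0].min().round(1),T[:,0].max().round(1),'bot far row',B[:,1].min().round(1),'cols',B[:,0].min().round(1),B[:,0].max().round(1))
```

```text
row 300 278 364
row 320 296 345
row 335 281 360
row 345 278 363
col edge [271, 312, 313, 316]
285 [290 351]
290 [287 354]
295 [270 374]
-0.004 top rim rows 310.3 391.0 cols 270.4 370.2 bot far row 272.7 cols 280.6 359.9
-0.002 top rim rows 305.4 387.4 cols 270.1 370.5 bot far row 268.5 cols 280.5 360.1
0 top rim rows 300.4 383.7 cols 269.8 370.9 bot far row 264.3 cols 280.3 360.3
0.002 top rim rows 295.3 379.9 cols 269.4 371.2 bot far row 260.1 cols 280.1 360.5
0.004 top rim rows 290.1 376.1 cols 269.1 371.6 bot far row 255.8 cols 279.9 360.7
```

Emit:
{"name": "carry_out", "arguments": {"plan": [{"rot":[0,0,0],"xyz":[0.008,0.001,0],"grip":255},{"rot":[0,0,0],"xyz":[0.024,0.004,0],"grip":255},{"rot":[0,0,0],"xyz":[0.048,0.008,0],"grip":255},{"rot":[0,0,0],"xyz":[0.074,0.013,0],"grip":255},{"rot":[0,0,0],"xyz":[0.1,0.018,0],"grip":255},{"rot":[0,0,0],"xyz":[0.126,0.023,0],"grip":255},{"rot":[0,0,0],"xyz":[0.152,0.028,0],"grip":255},{"rot":[0,0,0],"xyz":[0.178,0.034,0],"grip":255}]}}

```text
clock: 5.93
tool_pos: [0.5369, -0.1422, 0.1163]
eef_rot: [0.705, 0.709, -0.001, -0.001]
contact_force: [0.8, 0.1, -1.0]
opening: 0.434
finger_force: 15.0
```

Emit:
{"name": "carry_out", "arguments": {"plan": [{"rot":[0,0,0],"xyz":[0.026,0.006,0],"grip":255},{"rot":[0,0,0],"xyz":[0.052,0.013,0],"grip":255},{"rot":[0,0,0],"xyz":[0.078,0.02,0],"grip":255},{"rot":[0,0,0],"xyz":[0.104,0.027,0],"grip":255},{"rot":[0,0,0],"xyz":[0.13,0.034,0],"grip":255},{"rot":[0,0,0],"xyz":[0.156,0.041,0],"grip":255},{"rot":[0,0,0],"xyz":[0.178,0.047,0],"grip":255},{"rot":[0,0,0],"xyz":[0.194,0.051,0],"grip":255}]}}

```text
clock: 6.6
tool_pos: [0.587, 0.0539, 0.1162]
eef_rot: [0.704, 0.71, -0.0, -0.001]
contact_force: [-0.4, 1.1, -1.1]
opening: 0.438
finger_force: 15.0
```

Emit:
{"name": "carry_out", "arguments": {"plan": [{"rot":[0,0,0],"xyz":[0.014,0.003,0],"grip":255},{"rot":[0,0,0],"xyz":[0.024,0.005,0],"grip":255},{"rot":[0,0,0],"xyz":[0.032,0.0056,0],"grip":255},{"rot":[0,0,0],"xyz":[0.032,0.0056,0],"grip":255},{"rot":[0,0,0],"xyz":[0.032,0.0056,0],"grip":255},{"rot":[0,0,0],"xyz":[0.032,0.0056,0],"grip":255},{"rot":[0,0,0],"xyz":[0.032,0.0056,0],"grip":255},{"rot":[0,0,0],"xyz":[0.032,0.0056,0],"grip":255}]}}

```text
clock: 7.27
tool_pos: [0.5932, 0.0806, 0.1178]
eef_rot: [0.706, 0.709, -0.0, 0.0]
contact_force: [0.1, -0.9, -1.0]
opening: 0.437
finger_force: 15.0
```

Run:
```python
from h import *
s=r.get_state(); im=snap('wrist','w4.png'); print(s['tool_pos'],s['eef_rot'].round(4),s['contact_force'].round(2),s['opening'],s['qd'].round(4),s['clock'])
g=cv2.cvtColor(im,cv2.COLOR_RGB2GRAY); col=g[230:330,321]; print('col edge',[230+i for i in range(99) if abs(int(col[i+1])-int(col[i]))>30])
d=np.array([.5933,.0817,.0337])-s['tool_pos']; print('tool delta',R.from_quat(s['eef_rot']).inv().apply(d).round(4))
```

```text
[0.59320224 0.08061408 0.11781101] [ 7.056e-01  7.086e-01 -2.000e-04  2.000e-04] [ 0.08 -0.92 -0.97] 0.43666959827742835 [-0.0048 -0.0014 -0.0053 -0.0036  0.0013  0.0003 -0.0016] 7.2667
col edge [255, 256, 257, 258, 271, 296, 312, 313]
tool delta [0.0011 0.0001 0.0841]
```

View pics/w4.png

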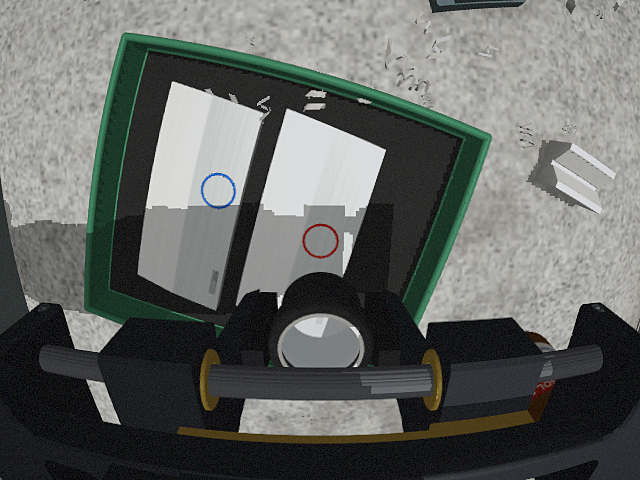

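The grip is unchanged, with the loupe edges still at rows 271 and 312. The red ring is visible at (320,241), straight below. I descend part way.

Emit:
{"name": "carry_out", "arguments": {"plan": [{"rot":[0,0,0],"xyz":[0,0,0.006],"grip":255},{"rot":[0,0,0],"xyz":[0.001,0,0.018],"grip":255},{"rot":[0,0,0],"xyz":[0.001,0,0.03],"grip":255},{"rot":[0,0,0],"xyz":[0.001,0,0.042],"grip":255},{"rot":[0,0,0],"xyz":[0.001,0,0.052],"grip":255},{"rot":[0,0,0],"xyz":[0.001,0,0.058],"grip":255},{"rot":[0,0,0],"xyz":[0.001,0,0.06],"grip":255},{"rot":[0,0,0],"xyz":[0.001,0,0.06],"grip":255}]}}

```text
clock: 7.98
tool_pos: [0.5928, 0.0828, 0.0569]
eef_rot: [0.705, 0.709, -0.001, -0.0]
contact_force: [0.2, -0.3, -0.8]
opening: 0.436
finger_force: 15.0
```

Run:
```python
from h import *
s=r.get_state(); print(s['tool_pos'],s['eef_rot'].round(4),s['contact_force'].round(2))
im=cv2.imread('pics/w4.png').astype(int); s4=dict(tool_pos=np.array([.5932,.0806,.1178]),eef_rot=np.array([.7056,.7086,-.0002,.0002]))
m=(im[...,2]-np.maximum(im[...,1],im[...,0]))>25; pts=np.argwhere(m)[:,::-1]; pts=pts[np.hypot(*(pts-[320,241]).T)<30]
W=np.array([wcast(p,.016,s4)[:2] for p in pts],np.float32); print('ring from w4',cv2.fitEllipse(W))
d=np.array([.5933,.0817,.0337])-s['tool_pos']; print('tool delta',R.from_quat(s['eef_rot']).inv().apply(d).round(4))
```

```text
[0.59281935 0.08278807 0.05685142] [ 7.050e-01  7.092e-01 -5.000e-04 -4.000e-04] [ 0.2  -0.33 -0.78]
ring from w4 ((0.5930916666984558, 0.07968687266111374), (0.023734232410788536, 0.023956922814249992), 178.00491333007812)
tool delta [-0.0011  0.0005  0.0232]
```

Emit:
{"name": "carry_out", "arguments": {"plan": [{"rot":[0,0,0],"xyz":[0,0,0.004],"grip":255},{"rot":[0,0,0],"xyz":[0,0,0.01],"grip":255},{"rot":[0,0,0],"xyz":[0,0,0.016],"grip":255},{"rot":[0,0,0],"xyz":[0,0,0.021],"grip":255},{"rot":[0,0,0],"xyz":[0,0,0.0235],"grip":255},{"rot":[0,0,0],"xyz":[0,0,0.0235],"grip":255},{"rot":[0,0,0],"xyz":[0,0,0.0235],"grip":255},{"rot":[0,0,0],"xyz":[0,0,0.0235],"grip":255}]}}

```text
clock: 8.65
tool_pos: [0.5934, 0.0829, 0.0344]
eef_rot: [0.705, 0.709, 0.0, 0.0]
contact_force: [-0.6, 0.6, -0.7]
opening: 0.436
finger_force: 15.0
```

Emit:
{"name": "carry_out", "arguments": {"plan": [{"rot":[0,0,0],"xyz":[0,0,0],"grip":255},{"rot":[0,0,0],"xyz":[0,0,0],"grip":255},{"rot":[0,0,0],"xyz":[0,0,0],"grip":255},{"rot":[0,0,0],"xyz":[0,0,0],"grip":255},{"rot":[0,0,0],"xyz":[0,0,0],"grip":255},{"rot":[0,0,0],"xyz":[0,0,0],"grip":255}]}}

```text
clock: 9.15
tool_pos: [0.5933, 0.0829, 0.0343]
eef_rot: [0.705, 0.709, 0.0, 0.0]
contact_force: [-0.3, -0.3, -0.9]
opening: 0.437
finger_force: 15.0
```

Run:
```python
from h import *
P=[]
for i in range(4):
    s=r.get_state(); P.append(s['tool_pos']); im=r.snapshot('wrist')
print(np.mean(P,0).round(4),np.std(P,0).round(4),s['eef_rot'].round(4),s['contact_force'].round(2),s['finger_force'])
cv2.imwrite('pics/w5.png',im[:,:,::-1])
a=snap('scene','s5.png'); cv2.imwrite('pics/s5c.png',cv2.resize(a[140:280,140:320],(720,560),interpolation=cv2.INTER_CUBIC)[:,:,::-1])
g=cv2.cvtColor(im,cv2.COLOR_RGB2GRAY); print('edges',[230+i for i in range(99) if abs(int(g[231+i,321])-int(g[230+i,321]))>30])
```

```text
[0.5932 0.0829 0.0342] [0. 0. 0.] [ 0.705   0.7092  0.     -0.    ] [ 1.01  0.15 -1.2 ] 14.9951499368035
edges [250, 271, 312, 313]
```

View pics/s5c.png

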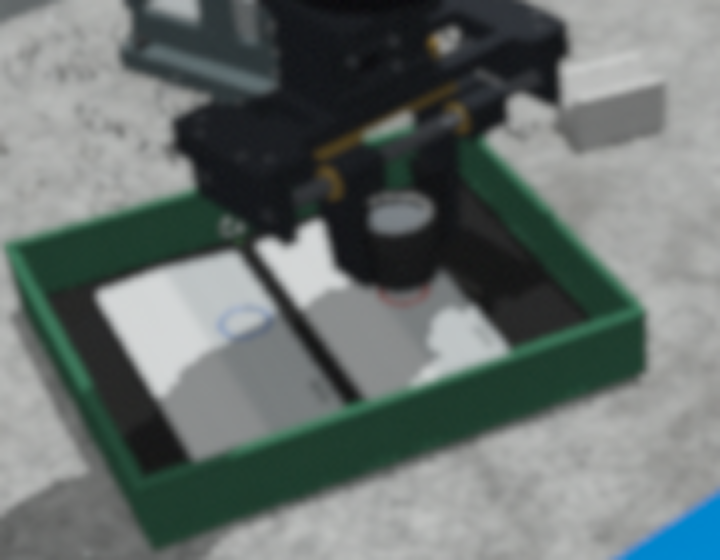

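The scene crop shows the loupe upright just above the red ring, with a clear gap. I trim by 1 mm, let it settle and hand in.

Emit:
{"name": "carry_out", "arguments": {"plan": [{"rot":[0,0,0],"xyz":[-0.0008,0,0.0004],"grip":255},{"rot":[0,0,0],"xyz":[-0.0008,0,0.0004],"grip":255},{"rot":[0,0,0],"xyz":[-0.0008,0,0.0004],"grip":255},{"rot":[0,0,0],"xyz":[-0.0008,0,0.0004],"grip":255},{"rot":[0,0,0],"xyz":[-0.0008,0,0.0004],"grip":255},{"rot":[0,0,0],"xyz":[-0.0008,0,0.0004],"grip":255},{"rot":[0,0,0],"xyz":[-0.0008,0,0.0004],"grip":255},{"rot":[0,0,0],"xyz":[-0.0008,0,0.0004],"grip":255}]}}

```text
clock: 10.07
tool_pos: [0.5933, 0.0821, 0.0338]
eef_rot: [0.705, 0.709, 0.0, 0.0]
contact_force: [-1.0, -0.1, -1.2]
opening: 0.433
finger_force: 15.0
```

```bash
python3 -c "
from plant import r
s=r.get_state();print(s['tool_pos'],s['qd'].round(4),s['finger_force']);print(r.finish_job())"
```

```text
[0.59325758 0.08209025 0.03382408] [ 0.0004  0.0012 -0.001   0.001  -0.0003 -0.0002  0.0007] 14.995140460123366
the job is handed in; nothing more can be done
None
```

The job is handed in at about 10 s on the clock: the black loupe is held still, upright and centred over the red ring to about 1 mm by my measurements, with its lower end about 1 cm above the blade and no sign of contact on the way.

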